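# Take the filter panel out of the fume extractor

### The arm

A 7-joint arm with a two-finger parallel gripper is mounted at the origin on a cart in front of the work surface, level with it; the furniture and walls round the work are solid. World frame = base frame: x ahead of the robot, y to its left, z up, the work surface at z = 0. Lengths are in m, angles in rad, forces in N, time in s.
With the tool pointing down it reaches from about 0.4 to 0.9 m from the base axis. Payload 5.6 kg.
Tool frame: the origin (TCP) lies midway between the tips of the shut fingers; the grasp point (between the pads) lies 19 mm behind it; z points along the fingers, y is the line along which they close (so a half turn about z gives the same grasp; the last joint's range is limited). The gripper opens to 92 mm and grips with 3 to 60 N. Pads are 20 mm wide; open, the fingers measure 128 mm over their backs; the gripper's body (75 mm by 189 mm) begins 69 mm behind the grasp point.
Start: joints at [-1.367, 0.468, -0.012, 1.603, 0.006, 1.071, -0.056], TCP at [0.159, 0.63, 0.215] pointing down, gripper open.
Joint ranges: [-2.53, 2.53], [-0.31, 2.02], [-1.57, 1.55], [0.28, 2.44], [-1.29, 4.43], [0.15, 1.84], [-2.92, 2.92]. Speed limits (rad/s): [2.57, 2.57, 3.14, 3.14, 3.14, 3.14, 3.14].

### API

Orientations are given as a 3x3 rotation matrix whose columns are the frame's x, y, z axes.
In Python, from station import env, effector, solver, viewer, workorder, search_frame, tip_of gives the robot as it stands. Calls block until the motion is done:
- env.reach(position, orientation): joint-space move of the TCP to a pose.
- env.movel(position, frame=None, rate=0.15): straight line of the TCP; frame=None keeps the orientation; rate is the mean speed in m/s.
- env.goto_joints(angles): joint-space move.
- effector.release() and effector.grasp(squeeze=None): open the fingers fully, or close them until they stop; squeeze is the grip in N (None keeps the last).
- env.pause(seconds).
- solver.inverse_kinematics(position, orientation): joint angles nearest the present ones, or None.
- env.sense(): the state.
- viewer.read_camera(name): name is "scene" or "top"; returns (picture, depth): 480x640x3 uint8, red, green, blue; 480x640 float32, m along the optical axis (not along the pixel's ray), 0 where there is no reading.
- viewer.camera_info(name): a dict with "intrinsics" (3x3 intrinsics, pixels), "dist_coeffs" ([k1, k2, p1, p2, k3] as OpenCV has them; the pictures are not rectified), "eye" and "rotation" of the camera in the world. Camera axes: x right, y up, looking along -z (the intrinsics and any distortion apply to the point x, -y, -z); pixel columns grow to the right and rows downward; lengths in m; the calibration is good to about 2 mm. A picture is of the moment at which its call begins. camera_info takes no time and is no camera call.
A pose or a line that the arm cannot do raises env.PlanningError and nothing moves.
- workorder.finish_job(): hands the job in; it is judged then, once.
Trained networks look in the newest picture that a camera, given by its name, has taken for a name from the list of things; names that differ only in an ending like _2 or _b are one class to them, and where a whole thing is asked for, a point or a joint stands for the part that bears it (a point fixed in the world has none). Each returns a list of dicts, best first, with "score" (0 to 1); they miss things now and then, are a little off and sometimes report something else, mostly with a low value. They report only what shows in the picture. A call takes as long as a camera call. They do not tell look-alikes from the thing itself.
- search_frame(camera, name): "at" ([x, y, z] in m, in world coordinates, good to about 4 mm: the middle of the surface that is visible of it).
- tip_of(camera, name): "at" ([x, y, z] in m, in world coordinates, good to about 4 mm: a listed point, or the origin of a listed thing).
The state is a dict: "t": time; "joint_positions": joint angles; "joint_velocities": joint speeds; "tau": joint torques, N m; "ee_pos": TCP position; "tcp_rot": TCP orientation; "wrist_force": force on the tool from outside, world axes, zero at the start; "moment": the same for the moment, N m; "gripper_width": finger opening in m; "grasp_force": force on a finger pad.
Only numpy, scipy, OpenCV 4.12 (cv2) and the standard library are available. Lean on these libraries where they do the work, as an engineer would, in place of code of your own. Each camera call takes 0.05 s, during which the arm holds its last target. There are 200 camera calls.

### The job

The filter of the little grey fume extractor is due for a change. Turn the red swing tab about a quarter turn, to either side, so that it no longer covers the green filter panel; then lift the panel out by its pull and lay it down flat, pull upward, in the white tray. Lower it in, do not drop it, and leave the tab turned aside.

Things in the scene. Friction and masses are not known exactly. Their poses are not given: they have to be found in the camera images.
- filter_panel: Green frame 80x80x9 mm, dark pleats, 0.12 kg. Origin: centre of underside; x, y along edges, z up. Green pull on its middle, 32 (x) x 12 (y), top 39 mm above underside: pinch across y. Starts in a 10 mm deep pocket (2 mm play) in the flat top of the fixed grey extractor; that top is at z = 50 mm, from x = -89 to 61, y = -65 to 65 mm of the panel. Tab pivot at x = -60, y = 0 mm of the panel.
- tab (a joint): Turn of the red swing tab about its upright pivot, rad. 0: it points along the panel's +x and covers 16 mm of its edge; positive is counter-clockwise from above. Starts within 0.3 of 0, turns to 1.75 either way, stays where it is left (light friction, 0.03 N m). The panel is free from about 1.1 on, either side.
- tab_knob (a point): Middle of the top face of the tab's red knob: an upright round post 14 mm across, 24 mm from the pivot, its top 34.5 mm above the extractor's top. The tab plate is 12 mm wide, reaches 36 mm from the pivot, and its upper side is 6.5 mm above the extractor's top; the post stands 28 mm above that. Pinch or push it round the pivot.
- tray: Loose white open tray, 110 (x) by 160 (y) mm outside, walls 2 mm thick and 30 mm high, floor 2 mm thick, 106 x 156 mm inside, 0.25 kg. Origin: centre of its underside. It stands on the table, empty; the panel fits in flat with its edges along the tray's.
There are look-alikes about, which are no part of the job. Of the things shaped like the filter_panel, the green one is meant.

How it is judged:
By the outcome, as a careful person would: the job done as asked, in the order asked, and still so for the second after the job is handed in, with the robot touching nothing.
It also fails if it takes over 45 s, if anything falls off the work surface, if the arm or the gripper's body presses on something with over 40 N, if the wrist force passes 120 N, or if a joint passes its speed limit or range.

## Working session

There is one attempt and no reset: what is moved stays moved. The work goes in short steps, each a Python script; the robot and the scene stay as the last script left them, time stands still between calls to the robot, and variables do not carry over. Pictures are saved under pics/ and viewed, at most 10 in all, crops included, and the job is handed in when it is done.

```bash
mkdir -p pics; python3 - <<'E'
from station import *
import cv2
for c in ("scene","top"):
    p,d=viewer.read_camera(c); cv2.imwrite(f"pics/{c}0.png",p[:,:,::-1])
    i=viewer.camera_info(c); print(c,i)
    for n in ("filter_panel","tab_knob","tray"):
        print(n,[( [round(float(v),3) for v in r["at"]],round(float(r["score"]),2)) for r in tip_of(c,n)])
print(env.sense()["t"])
E
```

```text
scene {'intrinsics': array([[513.01521725,   0.        , 311.63096344],
       [  0.        , 513.01521725, 246.35875818],
       [  0.        ,   0.        ,   1.        ]]), 'dist_coeffs': array([-0.09001806,  0.        ,  0.        ,  0.        ,  0.        ]), 'eye': array([ 0.18445246, -0.60125207,  0.79196526]), 'rotation': array([[ 8.54663172e-01,  3.88499635e-01, -3.44410940e-01],
       [-5.19182810e-01,  6.39878144e-01, -5.66573181e-01],
       [ 2.67559274e-04,  6.63041472e-01,  7.48582617e-01]])}
filter_panel [([0.515, -0.336, -0.003], 0.89), ([0.523, -0.154, 0.041], 0.57)]
tab_knob [([0.491, -0.163, 0.085], 0.57)]
tray []
top {'intrinsics': array([[543.36694853,   0.        , 317.85286033],
       [  0.        , 543.36694853, 235.80962891],
       [  0.        ,   0.        ,   1.        ]]), 'dist_coeffs': array([-0.15217047,  0.        ,  0.        ,  0.        ,  0.        ]), 'eye': array([ 0.36209634, -0.06067372,  1.1766065 ]), 'rotation': array([[ 0.00594865,  0.98696072, -0.16085135],
       [-0.99997328,  0.00655457,  0.00323656],
       [ 0.00424867,  0.16082779,  0.98697334]])}
filter_panel [([0.526, -0.154, 0.041], 0.91), ([0.517, -0.328, -0.004], 0.6)]
tab_knob [([0.495, -0.168, 0.083], 0.54)]
tray []
0.4
```

View pics/scene0.png

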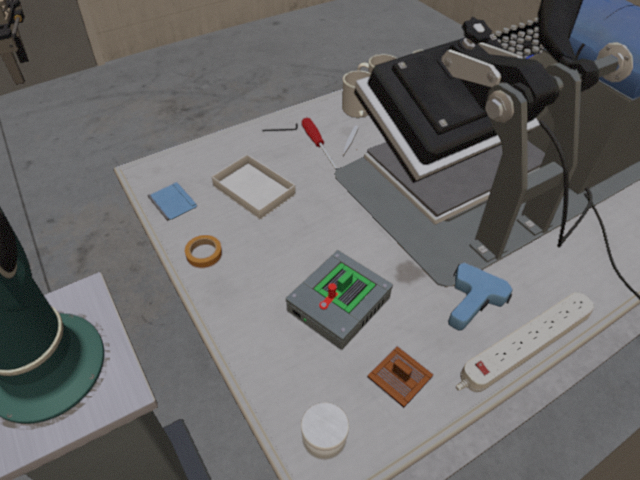

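View pics/top0.png

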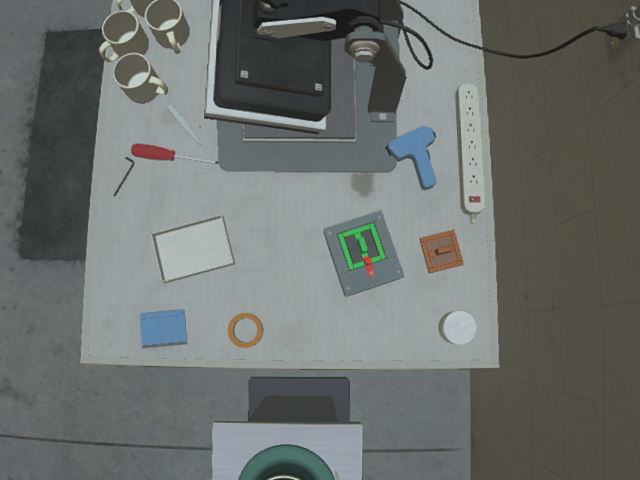

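Top picture: two things have the panel's shape. One is the green panel in the grey extractor at (362,243); the other is the brown look-alike lying on the table at (441,250). I choose the green one. The red knob is at about (368,263) and the white tray at (194,248), with its long side roughly left to right. A tape ring at (245,330) and a white lid at (458,328) are not candidates. Next I take the poses by colour and check a close crop.

```bash
cat > h.py <<'E'
from station import *
import cv2, numpy as np
def look(c="top"):
    p,d=viewer.read_camera(c); i=viewer.camera_info(c)
    v,u=np.mgrid[:480,:640]
    n=cv2.undistortPoints(np.stack([u,v],-1).reshape(-1,1,2).astype(float),i["intrinsics"],i["dist_coeffs"]).reshape(480,640,2)
    P=np.stack([n[...,0]*d,-n[...,1]*d,-d],-1)@i["rotation"].T+i["eye"]
    P[d==0]=np.nan
    return p,P
def rect(xy):
    r=cv2.minAreaRect((xy*1000).astype(np.float32)); return np.round(r[0],1),np.round(r[1],1),round(r[2],1)
def box(u0,u1,v0,v1):
    m=np.zeros((480,640),bool); m[v0:v1,u0:u1]=1; return m
def clean(m): return cv2.morphologyEx(m.astype(np.uint8),cv2.MORPH_OPEN,np.ones((3,3)))>0
def R(a):  # tool down, tool y along world angle a
    c,s=np.cos(a),np.sin(a); y=np.array([c,s,0]); z=np.array([0,0,-1.]); return np.stack([np.cross(y,z),y,z],1)
E
python3 - <<'E'
from h import *
p,P=look()
h=cv2.cvtColor(p,cv2.COLOR_RGB2HSV).astype(int); H,S,V=h[...,0],h[...,1],h[...,2]; z=P[...,2]
b=box(310,415,195,305)
g=b&(H>45)&(H<75)&(S>120); fr=g&(z<.06); pu=g&(z>.068)
print("frame",rect(P[fr][:,:2]),np.median(z[fr])); print("pull",pu.sum(),rect(P[pu][:,:2]),np.median(z[pu]))
r=b&((H<8)|(H>172))&(S>130); 
print("red plate",P[r&(z<.065)].mean(0),"knob",P[r&(z>.075)].mean(0),rect(P[r&(z>.075)][:,:2]))
e=b&(z>.04)&(z<.065); e=clean(e); print("extr",rect(P[e][:,:2]),np.median(z[e]))
t=clean(box(140,245,205,290)&(z>.018)&(z<.05)); print("tray",rect(P[t][:,:2]),t.sum())
print("tray floor z",z[248,194], "table",z[290,280])
a=cv2.resize(p[195:305,310:470,::-1],None,fx=4,fy=4,interpolation=cv2.INTER_CUBIC); cv2.imwrite("pics/crop1.png",a)
# obstacles tall
k=box(100,480,0,200)&(z>.1); print("tall min x",np.nanmin(P[k][:,0]), np.nanpercentile(P[k][:,1],[1,99]), np.nanmax(z[k]))
E
```

```text
frame (array([ 525.5, -155.5]), array([79.8, 80.5]), 18.6) 0.049118745272044184
pull 93 (array([ 525.3, -155. ]), array([31.5, 12.2]), 19.2) 0.07897033538706433
red plate [ 0.47761859 -0.17032546  0.05666068] knob [ 0.49086937 -0.16474567  0.08409778] (array([ 490.5, -164.5]), array([12.8, 11.2]), 45.4)
extr (array([ 512.6, -159.7]), array([150.9, 131.1]), 18.3) 0.04977647357470294
tray (array([525.5, 289.3]), array([55.9,  4.3]), 12.9) 36
tray floor z 0.0018146775638789858 table -2.841483246696086e-06
tall min x 0.7394731567477953 [-0.23286403  0.14316114] 0.37996204469795225
```

View pics/crop1.png

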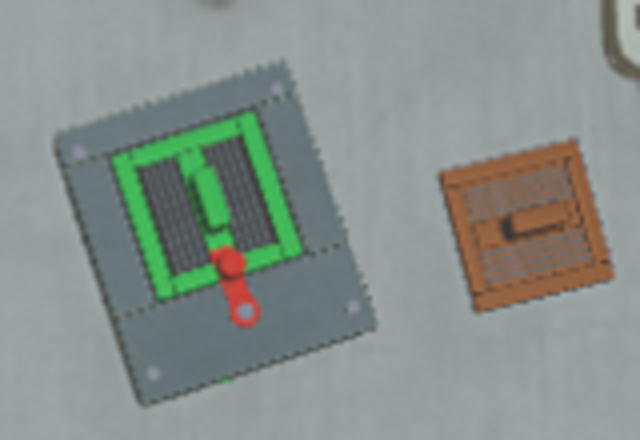

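The crop confirms it: the green panel with its pull at crop (210,195), and the red knob at (230,262) with its pivot at (245,312), pointing roughly along the panel's +x. The brown look-alike is outside at (525,225). The knob offset gives a tab angle of about 0.09. Next I measure the tray and check the kinematics for both turning directions.

```bash
cat >> h.py <<'E'
pan=np.array([.5255,-.1553]); yaw=.325
def W(x,y,c=None,a=None):
    c=pan if c is None else c; a=yaw if a is None else a
    return c+np.array([[np.cos(a),-np.sin(a)],[np.sin(a),np.cos(a)]])@np.array([x,y])
piv=W(-60,0) if 0 else pan+np.array([np.cos(yaw),np.sin(yaw)])*-.060
def knob(t): return piv+.024*np.array([np.cos(yaw+t),np.sin(yaw+t)])
E
python3 - <<'E'
from h import *
p,P=look(); z=P[...,2]; np.set_printoptions(precision=3,suppress=True)
b=box(140,245,205,290)
g=p.astype(int); lo=np.median(g[235:262,175:210].reshape(-1,3),0); print("floor col",lo,"table",g[290,280])
t=clean(b&(z>.008)&(z<.05)); print("walls",t.sum(),rect(P[t][:,:2]))
t=b&(z>.001); t=clean(t); print("all",t.sum(),rect(P[t][:,:2]))
r=env.sense(); print(r["tcp_rot"],r["gripper_width"])
for t in (.09,.5,1,1.5,-.5,-1,-1.5):
  for s in (0,np.pi):
    q=solver.inverse_kinematics(np.r_[knob(t),.062],R(yaw+t+np.pi/2+s)); print(t,s,q)
for s in (0,np.pi): print(solver.inverse_kinematics(np.r_[pan,.056],R(yaw+np.pi/2+s)),solver.inverse_kinematics(np.r_[.52,.25,.02],R(np.pi/2+s)))
E
```

```text
floor col [174. 184. 183.] table [152 160 160]
walls 428 (array([522., 208.]), array([112. , 160.5]), 15.5)
all 1253 (array([524.9, 211.6]), array([119.8, 167.9]), 15.9)
[[-0.97   0.244  0.   ]
 [ 0.244  0.97  -0.   ]
 [-0.    -0.    -1.   ]] 0.0920984376096202
0.09 0 [-0.134  0.501  0.489  2.06  -0.375  0.665  2.589]
0.09 3.141592653589793 [-0.541  0.737  1.078  2.082 -0.879  0.877 -0.096]
0.5 0 [-0.079  0.477  0.401  2.075 -0.302  0.645  2.921]
0.5 3.141592653589793 [-0.528  0.688  1.025  2.099 -0.826  0.831  0.262]
1 0 [-0.691  0.947  1.339  2.132 -1.107  1.083 -2.138]
1 3.141592653589793 [-0.489  0.621  0.942  2.124 -0.743  0.769  0.689]
1.5 0 [-0.695  0.93   1.34   2.159 -1.101  1.066 -1.625]
1.5 3.141592653589793 [-0.421  0.556  0.841  2.147 -0.647  0.711  1.112]
-0.5 0 [-0.099  0.508  0.478  2.045 -0.368  0.671  2.016]
-0.5 3.141592653589793 [-0.535  0.779  1.122  2.069 -0.923  0.918 -0.629]
-1 0 [-0.14   0.523  0.561  2.051 -0.434  0.684  1.6  ]
-1 3.141592653589793 [-0.508  0.771  1.113  2.07  -0.914  0.91  -1.113]
-1.5 0 [-0.267  0.569  0.754  2.074 -0.592  0.723  1.266]
-1.5 3.141592653589793 [-0.59   0.975  1.338  2.089 -1.117  1.111 -1.427]
[-0.08   0.537  0.388  1.985 -0.314  0.677  2.402] [-0.587  0.611  0.105  1.909 -0.102  0.627  1.152]
[-0.536  0.781  1.051  2.011 -0.891  0.903 -0.235] [-0.916  0.669  0.541  1.931 -0.529  0.685 -1.622]
```

```bash
python3 - <<'E'
from h import *
np.set_printoptions(precision=3,suppress=True)
t0=.09; O=lambda t:R(yaw+t-np.pi/2)
env.reach([.46,.2,.25],O(t0)); print(env.sense()["t"])
env.movel(np.r_[knob(t0),.16],O(t0),rate=.25)
env.movel(np.r_[knob(t0),.062],O(t0),rate=.1)
effector.grasp(squeeze=6); s=env.sense(); print(s["t"],s["gripper_width"],s["wrist_force"],s["joint_positions"])
for t in np.linspace(t0,1.5,6)[1:]:
    env.movel(np.r_[knob(t),.062],O(t),rate=.025); s=env.sense(); print(t,s["gripper_width"],s["wrist_force"])
effector.release()
env.movel(np.r_[knob(1.5),.13],rate=.15); print(env.sense()["t"],env.sense()["joint_positions"])
p,P=look("scene"); cv2.imwrite("pics/s1.png",cv2.resize(p[200:380,230:440,::-1],None,fx=3,fy=3))
E
```

```text
2.4083
6.3583 0.013724871442280642 [-0.126  0.199  0.372] [-0.254  0.536  0.646  2.067 -0.501  0.695 -0.436]
0.372 0.01379954216806081 [ 0.733  1.84  -0.48 ]
0.6539999999999999 0.014124469859025313 [ 1.799  2.999 -1.104]
0.9359999999999998 0.013768738829219569 [ 2.243  3.72  -0.04 ]
1.218 0.013691857351685823 [ 3.167  4.846 -0.235]
1.5 0.013652050536530964 [0.737 5.705 2.705]
10.3333 [-0.031  0.314  0.327  2.087 -0.145  0.762  0.641]
```

View pics/s1.png

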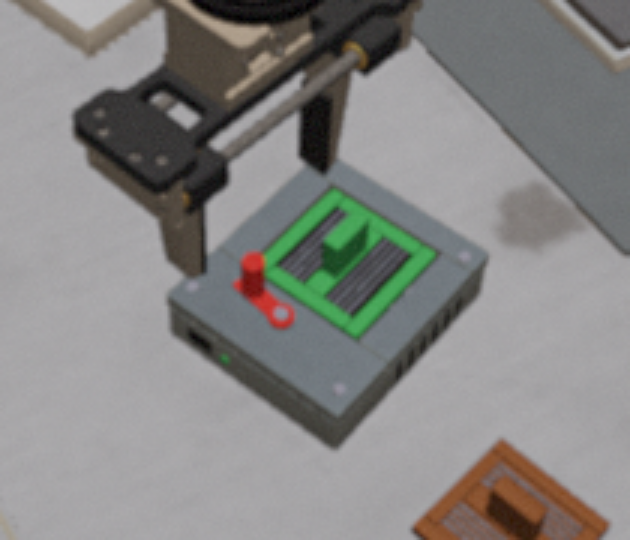

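The crop shows the tab turned aside: knob at (252,275), pivot at (281,315), clear of the green frame. The panel is still seated. Now I grip the pull and lift.

```bash
python3 - <<'E'
from h import *
np.set_printoptions(precision=3,suppress=True)
O=R(yaw-np.pi/2)
env.movel(np.r_[pan,.13],O,rate=.06)
env.movel(np.r_[pan,.057],O,rate=.08)
effector.grasp(squeeze=25); env.pause(.2); s=env.sense(); print(s["t"],s["gripper_width"],s["wrist_force"],s["grasp_force"])
env.movel(np.r_[pan,.085],O,rate=.04); s=env.sense(); print(s["wrist_force"])
env.movel(np.r_[pan,.15],O,rate=.12); s=env.sense(); print(s["t"],s["gripper_width"],s["wrist_force"],s["moment"])
p,P=look("scene"); cv2.imwrite("pics/s2.png",cv2.resize(p[150:380,210:440,::-1],None,fx=2.6,fy=2.6))
E
```

```text
14.4833 0.011982033090211681 [-0.872  0.912 -0.113] 25.000066459178925
[ 0.521  0.601 -1.142]
16.025 0.0118729376971075 [-0.008 -0.264 -1.165] [-0.102  0.154 -0.028]
```

View pics/s2.png

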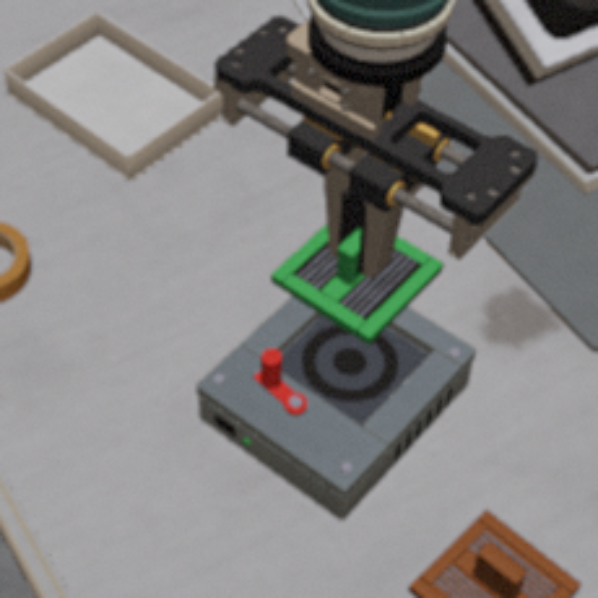

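The panel is held level at crop (357,285), the pocket is empty and the tab is still turned aside. Next I carry it to the tray and lower it.

```bash
python3 - <<'E'
from h import *
np.set_printoptions(precision=3,suppress=True)
ty=np.deg2rad(15.5); O=R(ty-np.pi/2); c=np.array([.522,.208])
env.movel(np.r_[c,.15],O,rate=.15)
env.movel(np.r_[c,.05],O,rate=.12)
for z in np.arange(.03,.0165,-.002) if 0 else [.030,.024,.021,.0195,.0185,.0175]:
    env.movel(np.r_[c,z],O,rate=.03); s=env.sense(); print(z,s["wrist_force"])
    if s["wrist_force"][2]>1: break
p,P=look("scene"); cv2.imwrite("pics/s3.png",cv2.resize(p[90:250,150:350,::-1],None,fx=3,fy=3)); print(s["t"])
E
```

```text
0.03 [-0.049  0.672 -1.239]
0.024 [-0.367 -0.758 -2.321]
0.021 [-0.754  0.734 -2.082]
0.0195 [-0.271 -0.324 -0.89 ]
0.0185 [-1.467  0.269  6.068]
21.55
```

View pics/s3.png

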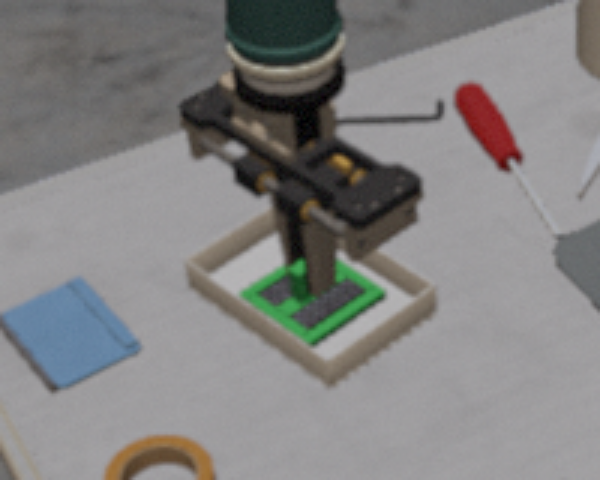

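The panel rests flat on the tray floor, squared with the walls (frame centre at crop (313,300)), and 6 N of contact confirms it. Now I release and retreat.

```bash
python3 - <<'E'
from h import *
effector.release(); s=env.sense(); print(s["wrist_force"],s["gripper_width"])
x,y,z=s["ee_pos"]
env.movel([x,y,.06],rate=.06); env.movel([x,y,.22],rate=.15)
env.reach([.3,.4,.25],s["tcp_rot"]); env.pause(.3)
p,P=look("top"); print(env.sense()["t"])
cv2.imwrite("pics/t4.png",p[150:400,90:490,::-1].repeat(2,0).repeat(2,1))
E
```

```text
[-0.88325664  0.30350805 -0.23685049] 0.09210660979068082
26.375
```

View pics/t4.png

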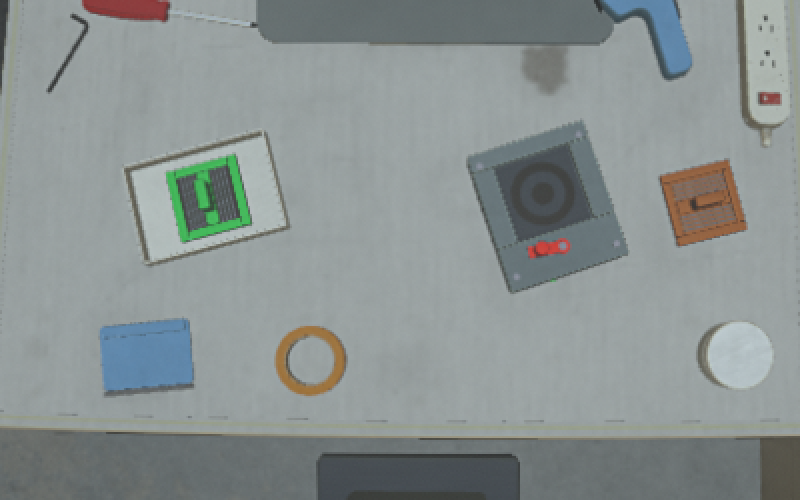

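The panel lies flat in the tray at (208,198), pull upward. The tab at (548,248) is turned aside, and the robot is clear of everything.

```bash
python3 -c "
from station import *
print(workorder.finish_job())"
```

```text
the job is handed in; nothing more can be done
None
```

The job is handed in: the green filter panel lies flat, pull upward, in the white tray, the red tab is turned about a quarter turn aside, and it took about 26 s of the 45 s allowed.

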